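Release the centrifuge lid and hold it open at 60 degrees

ROBOT

A 6-joint arm with a two-finger parallel gripper is mounted at the origin on the work surface. World frame = base frame: x ahead of the robot, y to its left, z up, the work surface at z = 0. Lengths are in m, angles in rad, forces in N, time in s.
With the tool pointing down it reaches from about 0.4 to 0.825 m from the base axis. Payload 7 kg.
Tool frame: the origin (TCP) lies midway between the tips of the shut fingers; the grasp point (between the pads) lies 19 mm behind it; z points along the fingers, y is the line along which they close (so a half turn about z gives the same grasp; the last joint's range is limited). The gripper opens to 88 mm and grips with 3 to 60 N. Pads are 19 mm wide; open, the fingers measure 130 mm over their backs; the gripper's body (78 mm by 193 mm) begins 47 mm behind the grasp point.
Start: joints at [-1.011, 0.359, 0.012, 0, -1.224, -0.288], TCP at [0.181, -0.65, 0.227] pointing down, gripper open.
Joint ranges: [-3.07, 3.07], [-1.43, 2.12], [-1.02, 1.25], [-3.03, 1.67], [-3.05, -0], [-3.03, 3.03]. Speed limits (rad/s): [2.39, 2.39, 3.01, 3.14, 3.14, 3.14].

INTERFACE

Orientations are given as [roll, pitch, yaw] about the fixed x, y, z axes, in that order (R = Rz(yaw) Ry(pitch) Rx(roll)).
In Python, from station import arm gives the robot as it stands.
- The arm moves only by the tool servo_tool, never from a script. Its argument "deltas" is a list of rows, each a list of 7 numbers: the closure, from -1 (fully open) to 1 (shut), then the shift along the tool's x, y, z in mm, then the turn, a rotation vector about the tool's x, y, z in degrees. In form: [[gripper, x, y, z, ax, ay, az], ...]. A call has 1 to 20 rows; each row shifts and turns the commanded pose from where the row before left it, along the tool's axes as they then stand; what a row does not reach is not made up. A row lasts 1/12 s, in which the tool goes at most 41.7 mm and 7.16 degrees, less where a joint would pass 70% of its speed; a pose out of reach is approached as far as the arm can. A call is refused whole if a number of a shift passes 41.7 or a number of a turn 7.16, either way. A call with a gripper value outside its range is refused whole. The fingers move at their own pace and stop on an object; "squeeze" is the grip in N (left out, the last holds). Time passes only in rows, so rows that do not move let the fingers close. It gives the time, the measured TCP pose, the force, the opening and the grip force at its end, in the units of the state.
- arm.get_state(): the state, without advancing time (a new reading comes with each control period).
- arm.grab_frame(name): name is "scene" or "top" or "wrist"; returns a dict with "color" (384x512x3 uint8, red, green, blue), "K" (3x3 intrinsics, pixels), "position" and "orientation" of the camera in the world. Camera axes: x right, y down, z forward; pixel columns grow to the right and rows downward; lengths in m; the calibration is good to about 2 mm. The wrist camera is an equidistant fisheye: a pixel r from the principal point sees the ray r / f radians off the axis. A picture is of the moment at which its call begins. There is no depth.
- arm.job_done(): hands the job in; it is judged then, once.
Trained networks look in a picture, given as the dict that the camera call returned (one of the last four; its "shot" number tells which), for a name from the list of things; names that differ only in an ending like _2 or _b are one class to them, and where a whole thing is asked for, a point or a joint stands for the part that bears it (a point fixed in the world has none). Each returns a list of dicts, best first, with "conf" (0 to 1); they miss things now and then, are a little off and sometimes report something else, mostly with a low value. They report only what shows in the picture. A call takes as long as a camera call.
- arm.recognise(query, picture): "at" ([x, y, z] in m, in the coordinates of the camera as it stood for that picture, good to about 4 mm: the middle of the surface that is visible of it).
The state is a dict: "t": time; "q": joint angles; "qd": joint speeds; "joint_efforts": joint torques, N m; "eef_pos": TCP position; "ee_rot": TCP orientation; "force": force on the tool from outside, world axes, zero at the start; "moment": the same for the moment, N m; "width": finger opening in m; "gripper_force": force on a finger pad.
Only numpy, scipy, OpenCV 4.12 (cv2) and the standard library are available. Lean on these libraries where they do the work, as an engineer would, in place of code of your own. Each camera call takes 0.05 s, during which the arm holds its last target. There are 200 camera calls.

TASK

The stay of this centrifuge's lid is broken, so the lid drops shut when let go. Press the release key so that the lid springs ajar, then raise the lid by its grip tongue and hold it steady at 60 degrees from its closed position so that a colleague can get at the rotor. Finish while still holding the lid there: do not let go or let it drop, and do not disturb the glassware and rack beside the machine.

Things in the scene. Friction and masses are not known exactly. Their poses are not given: they have to be found in the camera images.
- centrifuge: Benchtop microcentrifuge, white housing, light grey lid, 226 mm wide (y), 245 mm deep (x), 139 mm high with the lid shut; fixed to the bench. Origin: on the bench under its middle; its x points from the front (sloping panel with dark foil) to the back (hinge), its y to the left of a person facing its front, z up. The front faces the robot, give or take 0.45 rad.
- lid (a joint): Lid angle in rad about the hinge line: 0 shut, grows as the front edge rises, stop at 1.40; 60 degrees is 1.047. Grey slab, 164 mm deep, 206 mm wide, 18 mm thick, top 139 mm above the bench when shut, 0.35 to 0.55 kg; falls shut from every angle. Latched while shut until the release key is pushed home; then two sprung pins lift it to about 0.065 and it stays ajar there.
- lid_grip (a point): Middle of the grip tongue at the centre of the lid's front edge, half-way up: where to hold. Tongue: 46 mm forward of the lid, 40 mm wide (machine's y), 14 mm thick, parallel sides to pinch from above; this point is 20 mm behind its front end. Lid shut: 130 mm above the bench, the panel below at 76 mm, so fingertips may reach 30 mm below this point. Turns with the lid, 194 mm from the hinge line.
- hinge_axis (a point): Middle of the lid's hinge line: 100 mm behind the machine's origin, 124 mm above the bench, fixed to the housing; the line runs along the machine's y.
- key_top (a point): Middle of the level top of the release key: the only raised key, a plain grey block 36 mm (machine's y) by 26 mm (x) on the sloping panel, 68 mm to the machine's -y side of the tongue. Its top is 87 mm above the bench, 7 to 13 mm proud of the panel. It goes straight down; 5 to 6 N push it home and free the lid.
- release_key (a joint): Travel of the release key in m: 0 up, 0.005 fully in; a spring returns it. The lid is freed from about 0.0035 on.
- reagent_jar: Bystander: amber glass jar with black cap and paper label, 64 mm across, 110 mm high, upright beside the machine; origin under its middle.
- flask: Bystander: small amber volumetric flask with stopper, 54 mm across, 140 mm high, upright beside the machine; origin under its middle.
- tube_rack: Bystander: white microtube rack, 65 x 110 x 30 mm plus caps, beside the machine; origin under its middle.

How it is judged:
By the outcome, as a careful person would: the job done as asked, in the order asked, and still so for the second after the job is handed in, while the arm keeps its last pose, push and grip.
It also fails if it takes over 45 s, if anything falls off the work surface, if the arm or the gripper's body presses on something with over 40 N, if the wrist force passes 120 N, or if a joint passes its speed limit or range.

## Working session

There is one attempt and no reset: what is moved stays moved. The work goes in short steps, Python scripts to look and compute and a tool call to move; the robot and the scene stay as the last step left them, time stands still between calls to the robot, and variables do not carry over. Pictures are saved under pics/ and viewed, at most 10 in all, crops included, and the job is handed in when it is done.

Besides the shell and the picture viewer there is one more tool, called after "Call:" as name(argument=value, ...), one argument or row to a line, values as JSON. servo_tool: Moves the arm, as the interface text tells. Its arguments: {"type":"object","properties":{"deltas":{"type":"array","items":{"type":"array","items":{"type":"number"}}},"squeeze":{"type":"number"}},"required":["deltas"]}

```bash
mkdir -p pics; cat > h.py <<'E'
import numpy as np, cv2
from scipy.spatial.transform import Rotation as R
from station import arm
def rot(o):
    o=np.array(o,float)
    return o if o.shape==(3,3) else (R.from_euler('xyz',o).as_matrix() if o.size==3 else R.from_quat(o).as_matrix())
def look(cam,names,save=None):
    f=arm.grab_frame(cam); Rc=rot(f["orientation"]); p=np.array(f["position"])
    if save: cv2.imwrite('pics/'+save,f["color"][:,:,::-1])
    out={}
    for n in names:
        r=arm.recognise(n,f)
        out[n]=[(round(d["conf"],2),np.round(Rc@np.array(d["at"])+p,4).tolist()) for d in r[:2]]
        print(cam,n,out[n])
    return f,out
E
python3 - <<'E'
from h import *
s=arm.get_state();print({k:np.round(v,3).tolist() for k,v in s.items()})
N=["centrifuge","lid_grip","key_top","reagent_jar","flask","tube_rack"]
for c in("scene","top"):
    f,o=look(c,N+["hinge_axis"] if c=="top" else N,c+'1.png'); print(f["orientation"],f["position"])
E
```

```text
{'t': 0.0, 'q': [-1.011, 0.359, 0.011, -0.0, -1.224, -0.288], 'qd': [0.001, -0.001, 0.001, -0.001, -0.002, -0.0], 'joint_efforts': [-0.001, -58.272, 29.307, 6.998, 0.007, -0.0], 'eef_pos': [0.181, -0.65, 0.226], 'ee_rot': [3.14, -0.0, -2.87], 'force': [0.047, -0.104, -0.556], 'moment': [-0.02, 0.03, -0.047], 'gripper_force': 0.0, 'width': 0.088}
scene centrifuge [(0.96, [0.6321, 0.0878, 0.1322]), (0.29, [0.7445, 0.2501, 0.0304])]
scene lid_grip [(0.96, [0.5915, 0.0944, 0.1399])]
scene key_top []
scene reagent_jar [(0.91, [0.5487, -0.1201, 0.0838])]
scene flask [(0.79, [0.5928, 0.3243, 0.0489])]
scene tube_rack [(0.82, [0.7452, 0.247, 0.0271])]
[-2.5516814   0.01188359  1.45931057] [1.23484389 0.02416509 1.04801529]
top centrifuge [(0.83, [0.56, 0.0978, 0.1363]), (0.17, [0.5741, 0.0987, 0.1404])]
top lid_grip [(0.88, [0.575, 0.0969, 0.142])]
top key_top []
top reagent_jar [(0.76, [0.5189, -0.1129, 0.1096]), (0.6, [0.7315, 0.2515, 0.0285])]
top flask [(0.68, [0.5865, 0.3174, 0.0435])]
top tube_rack [(0.86, [0.7352, 0.2495, 0.0261])]
top hinge_axis [(0.79, [0.5608, 0.097, 0.1338])]
[-2.93923326 -0.00364999 -1.50793832] [0.39546717 0.05739459 1.18133631]
```

View pics/scene1.png

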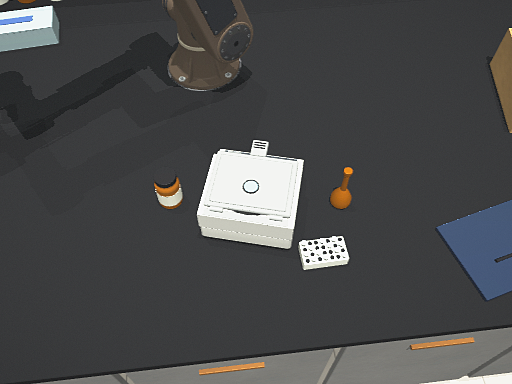

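View pics/top1.png

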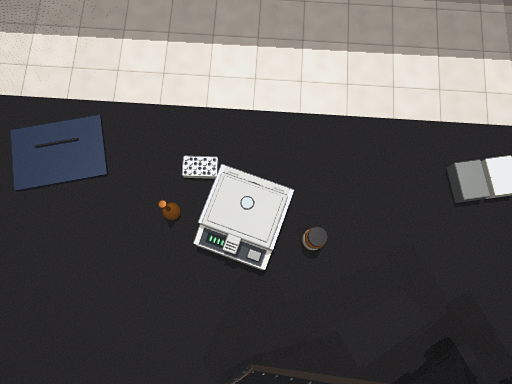

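The scene view shows the lid at (252,185), with the tongue at (260,147) on the robot's side. In the top view the tongue is at about (232,243), the key at about (254,255), the jar at (316,238), the flask at (171,211) and the rack at (200,167). I'll enlarge the top view to get exact pixels.

```bash
python3 - <<'E'
import cv2
a=cv2.imread('pics/top1.png')[155:280,185:305]
cv2.imwrite('pics/crop1.png',cv2.resize(a,None,fx=4.8,fy=4.8,interpolation=cv2.INTER_CUBIC))
E
```

```text
(no output)
```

View pics/crop1.png

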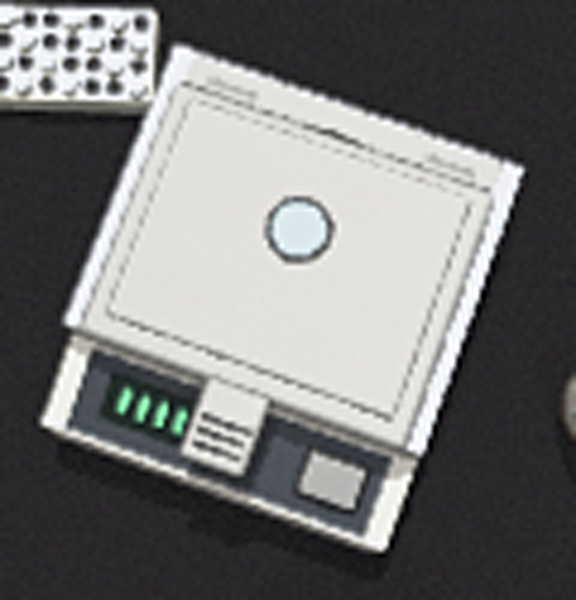

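The crop shows the tongue's front edge centred at (214,471), the key top at (332,479), and the lid's front corners at (80,326) and (414,456). I'll back-project these at their known heights.

```bash
cat >> h.py <<'E'
def ray(f,px,z):
    K=np.array(f["K"]);Rc=rot(f["orientation"]);p=np.array(f["position"])
    d=Rc@np.linalg.solve(K,[px[0],px[1],1]); return p+d*(z-p[2])/d[2]
E
python3 - <<'E'
from h import *
f=arm.grab_frame("top")
P={n:ray(f,(185+(u+.5)/4.8-.5,155+(v+.5)/4.8-.5),z) for n,(u,v,z) in dict(tf=(214,471,.137),tr=(240,385,.137),key=(332,479,.087),fl=(80,326,.139),fr=(414,456,.139),bl=(183,84,.139),br=(492,188,.139)).items()}
for n,p in P.items(): print(n,p.round(4))
d=P['fl']-P['fr'];print('front w',np.linalg.norm(d[:2]),'yaw',np.arctan2(-d[0],d[1]))
d=P['bl']-P['br'];print('back w',np.linalg.norm(d[:2]),'yaw',np.arctan2(-d[0],d[1]))
for a,b in(('bl','fl'),('br','fr'),('tr','tf')):
    d=P[a]-P[b];print(a,np.linalg.norm(d[:2]),np.arctan2(d[1],d[0]))
d=P['tf']-P['key'];print('tf-key',d)
E
```

```text
tf [0.4603 0.1273 0.137 ]
tr [0.5108 0.116  0.137 ]
key [0.4631 0.0592 0.087 ]
fl [0.5391 0.2117 0.139 ]
fr [0.476  0.0128 0.139 ]
bl [0.6892 0.1634 0.139 ]
br [ 0.637  -0.0249  0.139 ]
front w 0.20867020747242254 yaw -0.3073446950306383
back w 0.1953473115062067 yaw -0.2704015014592766
bl 0.15769339938560634 -0.311634016853672
br 0.16540151675874465 -0.2300023564939945
tr 0.05174148446570599 -0.22025041692265404
tf-key [-0.00281292  0.06806149  0.05      ]
```

Call:
servo_tool(
  deltas=[
    [-1,0,0,0,0,0,6.36],
    [-1,0,0,0,0,0,6.36],
    [-1,0,0,0,0,0,6.36],
    [-1,0,0,0,0,0,6.36],
    [-1,0,0,0,0,0,6.36],
    [-1,-12,31,0,0,0,0],
    [-1,-12,31,0,0,0,0],
    [-1,-12,31,0,0,0,0],
    [-1,-12,31,0,0,0,0],
    [-1,-12,31,0,0,0,0],
    [-1,-12,31,0,0,0,0],
    [-1,-12,31,0,0,0,0],
    [-1,-12,31,0,0,0,0],
    [-1,-12,31,0,0,0,0],
    [-1,-12,31,0,0,0,0],
    [-1,-12,31,0,0,0,0],
    [-1,-12,31,0,0,0,0],
    [-1,-12,31,0,0,0,0],
    [-1,-12,31,0,0,0,0],
  ],
)

```text
t: 2.38
eef_pos: [0.4646, -0.279, 0.2269]
ee_rot: [3.142, 0.001, 2.858]
force: [0.8, -0.0, -0.1]
width: 0.0878
gripper_force: 0.0
```

Call:
servo_tool(
  deltas=[
    [1,8,30,-2,0,0,0],
    [1,8,30,-2,0,0,0],
    [1,8,30,-2,0,0,0],
    [1,8,30,-2,0,0,0],
    [1,8,30,-2,0,0,0],
    [1,8,30,-2,0,0,0],
    [1,8,30,-2,0,0,0],
    [1,8,30,-2,0,0,0],
    [1,8,30,-2,0,0,0],
    [1,8,30,-2,0,0,0],
    [1,8,30,-2,0,0,0],
    [1,8,30,-2,0,0,0],
    [1,0,0,0,0,0,0],
    [1,0,0,0,0,0,0],
  ],
  squeeze=20,
)

```text
t: 3.55
eef_pos: [0.4722, 0.0935, 0.2507]
ee_rot: [3.141, 0.0, 2.861]
force: [-0.5, -0.6, -0.1]
width: 0.0018
gripper_force: 0.0
```

```bash
python3 - <<'E'
from h import *
s=arm.get_state();print({k:np.round(v,3).tolist() for k,v in s.items() if k in('t','q','eef_pos','ee_rot','force','width')})
f,o=look("wrist",["key_top","lid_grip","hinge_axis"],'w1.png');print(f["K"],f["position"],f["orientation"])
E
```

```text
{'t': 3.55, 'q': [0.605, 0.018, -0.361, -0.0, -1.191, -2.456], 'eef_pos': [0.472, 0.093, 0.251], 'ee_rot': [3.141, 0.0, 2.861], 'force': [-0.505, -0.606, -0.098], 'width': 0.002}
wrist key_top [(0.62, [0.4611, 0.0637, 0.0865])]
wrist lid_grip [(0.94, [0.5093, 0.1221, 0.1411])]
wrist hinge_axis [(0.87, [0.4941, 0.1172, 0.0882])]
[[297.31863964   0.         251.20139269]
 [  0.         297.31863964 188.4126897 ]
 [  0.           0.           1.        ]] [0.39324741 0.1168899  0.41026165] [ 2.83345342e+00 -3.14805616e-04  1.28982622e+00]
```

View pics/w1.png

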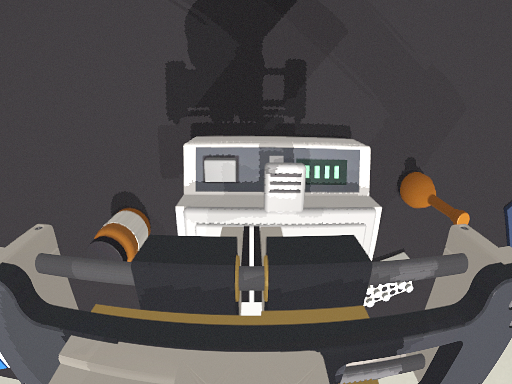

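The close view shows the key at (220,170), the tongue at (285,185) and the shut fingers at the bottom centre. The jar at (120,235) and flask at (425,190) are clear of the machine. Next I'll check that the wrist joints allow a tilted grasp and the 60° lift.

```bash
python3 - <<'E'
from h import *
import warnings; warnings.filterwarnings('ignore')
C=np.array([[0,0,-1],[0,1,0],[1,0,0]]).T  # tool z->x
C=R.from_euler('y',90,degrees=True).as_matrix() # maps z to x
def wrist(Rt,j1,b):
    M=R.from_euler('z',j1).as_matrix().T@Rt
    M=R.from_euler('y',b).as_matrix().T@M
    return M@C.T
def solve(Rt,j1,b):
    e=R.from_matrix(wrist(Rt,j1,b)).as_euler('XYX')  # alpha,beta,gamma
    return e
# reference: now
s=arm.get_state();q=s['q']
e0=solve(R.from_euler('xyz',s['ee_rot']).as_matrix(),q[0],q[1]-q[2]);print('ref',e0.round(3),np.round(q,3))
mx=np.array([np.cos(-.28),np.sin(-.28),0]);my=np.array([-mx[1],mx[0],0])
hinge=np.array([.6657,.0685,.124])
def toolR(tilt,flip):
    z=np.sin(tilt)*mx-np.cos(tilt)*np.array([0,0,1]); y=my*(1 if not flip else -1); return np.stack([np.cross(y,z),y,z],1)
for flip in(0,1):
  for lid,tilt in((0,.5),(0,.25),(0,0),(.5,0),(1.047,0),(1.047,-.5),(1.047,-.8),(1.047,-1.047)):
    Rt=toolR(tilt,flip)
    g=hinge-mx*.194*np.cos(lid+.03)+np.array([0,0,.194*np.sin(lid+.03)])
    w=g-.2*Rt[:,2]; r=np.hypot(*w[:2]); j1=np.arctan2(w[1],w[0])+np.arcsin(.192/r)
    for b in(.38,):
        e=solve(Rt,j1,b); 
        d=e-e0
        wr=lambda a:(a+np.pi)%(2*np.pi)-np.pi
        print(flip,lid,tilt,'wrist',w.round(3),'r',r.round(2),'j1',j1.round(2),'j4',wr(d[0]).round(2),'j5',(-abs(e[1])).round(2),'j6',(wr(q[5]-d[2])).round(2))
E
```

```text
ref [-0.     1.191  0.885] [ 0.601  0.017 -0.362  0.    -1.191 -2.456]
0 0 0.5 wrist [0.387 0.149 0.305] r 0.41 j1 0.85 j4 -0.53 j5 -1.03 j6 -2.94
0 0 0.25 wrist [0.432 0.136 0.324] r 0.45 j1 0.74 j4 -0.24 j5 -1.07 j6 -2.7
0 0 0 wrist [0.479 0.122 0.33 ] r 0.49 j1 0.65 j4 0.0 j5 -1.19 j6 -2.5
0 0.5 0 wrist [0.505 0.115 0.422] r 0.52 j1 0.6 j4 0.0 j5 -1.19 j6 -2.45
0 1.047 0 wrist [0.577 0.094 0.495] r 0.58 j1 0.5 j4 0.0 j5 -1.19 j6 -2.35
0 1.047 -0.5 wrist [0.669 0.067 0.47 ] r 0.67 j1 0.39 j4 0.3 j5 -1.59 j6 -2.19
0 1.047 -0.8 wrist [0.715 0.054 0.434] r 0.72 j1 0.35 j4 0.45 j5 -1.86 j6 -2.17
0 1.047 -1.047 wrist [0.744 0.046 0.395] r 0.75 j1 0.32 j4 0.59 j5 -2.07 j6 -2.21
1 0 0.5 wrist [0.387 0.149 0.305] r 0.41 j1 0.85 j4 -0.53 j5 -1.03 j6 0.2
1 0 0.25 wrist [0.432 0.136 0.324] r 0.45 j1 0.74 j4 -0.24 j5 -1.07 j6 0.44
1 0 0 wrist [0.479 0.122 0.33 ] r 0.49 j1 0.65 j4 0.0 j5 -1.19 j6 0.64
1 0.5 0 wrist [0.505 0.115 0.422] r 0.52 j1 0.6 j4 0.0 j5 -1.19 j6 0.69
1 1.047 0 wrist [0.577 0.094 0.495] r 0.58 j1 0.5 j4 0.0 j5 -1.19 j6 0.8
1 1.047 -0.5 wrist [0.669 0.067 0.47 ] r 0.67 j1 0.39 j4 0.3 j5 -1.59 j6 0.96
1 1.047 -0.8 wrist [0.715 0.054 0.434] r 0.72 j1 0.35 j4 0.45 j5 -1.86 j6 0.97
1 1.047 -1.047 wrist [0.744 0.046 0.395] r 0.75 j1 0.32 j4 0.59 j5 -2.07 j6 0.93
```

```bash
cat >> h.py <<'E'
def fray(f,px,z):
    K=np.array(f["K"]);Rc=rot(f["orientation"]);p=np.array(f["position"])
    v=np.array([px[0]-K[0,2],px[1]-K[1,2]]);r=np.hypot(*v);t=r/K[0,0]
    d=Rc@np.r_[np.sin(t)*v/r,np.cos(t)]; return p+d*(z-p[2])/d[2]
E
python3 - <<'E'
from h import *
f,_=look("wrist",["key_top"])
im=cv2.imread('pics/w1.png')[130:220,180:380]
cv2.imwrite('pics/w1c.png',cv2.resize(im,None,fx=4,fy=4,interpolation=cv2.INTER_CUBIC))
for n,px,z in(('key',(220.5,170),.087),('tf',(285,166),.137),('tl',(304,185),.137),('tr',(266,185),.137)): print(n,fray(f,px,z).round(4))
E
```

```text
wrist key_top [(0.68, [0.4615, 0.0636, 0.0898])]
key [0.4614 0.0591 0.087 ]
tf [0.4642 0.1275 0.137 ]
tl [0.4877 0.1407 0.137 ]
tr [0.4773 0.1052 0.137 ]
```

View pics/w1c.png

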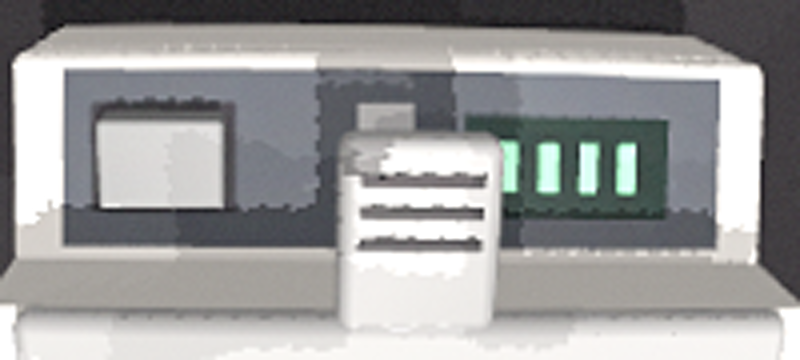

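Call:
servo_tool(
  deltas=[
    [1,0,0,0,0,0,-6.92],
    [1,0,0,0,0,0,-6.92],
    [1,0,0,0,0,0,-6.92],
    [1,0,0,0,0,0,-6.92],
    [1,0,0,0,0,0,-6.92],
    [1,0,0,0,0,0,-6.92],
    [1,0,0,0,0,0,-6.92],
    [1,0,0,0,0,0,-6.92],
    [1,0,0,0,0,0,-6.92],
    [1,0,0,0,0,0,-6.92],
    [1,0,0,0,0,0,-6.92],
    [1,0,0,0,0,0,-6.92],
    [1,0,0,0,0,0,-6.92],
    [1,18,-2.5,0,0,0,0],
    [1,18,-2.5,0,0,0,0],
    [1,0,0,0,6,0,0],
    [1,0,0,0,6,0,0],
    [1,0,0,0,6,0,0],
    [1,0,0,0,0,0,0],
  ],
)

```text
t: 5.43
eef_pos: [0.4613, 0.0509, 0.2456]
ee_rot: [-2.826, -0.006, -1.857]
force: [-1.8, -1.5, -2.5]
width: 0.0003
gripper_force: 0.0
```

Call:
servo_tool(
  deltas=[
    [1,0,6.4,19.8,0,0,0],
    [1,0,6.4,19.8,0,0,0],
    [1,0,6.4,19.8,0,0,0],
    [1,0,6.4,19.8,0,0,0],
    [1,0,6.4,19.8,0,0,0],
    [1,0,6.4,19.8,0,0,0],
    [1,0,6.4,19.8,0,0,0],
    [1,0,0,0,0,0,0],
    [1,0,0,0,0,0,0],
  ],
)

```text
t: 6.18
eef_pos: [0.4685, 0.055, 0.1069]
ee_rot: [-2.833, -0.003, -1.856]
force: [0.3, -0.4, -0.1]
width: 0.0005
gripper_force: 0.0
```

```bash
python3 - <<'E'
from h import *
s=arm.get_state();print({k:np.round(v,3).tolist() for k,v in s.items() if k in('t','q','eef_pos','ee_rot','force','width')})
f=arm.grab_frame("wrist");cv2.imwrite('pics/w2.png',f["color"][:,:,::-1])
E
```

```text
{'t': 6.183, 'q': [0.684, -0.01, -1.016, 0.602, -0.462, -1.498], 'eef_pos': [0.469, 0.055, 0.107], 'ee_rot': [-2.833, -0.003, -1.856], 'force': [0.311, -0.397, -0.091], 'width': 0.0}
```

View pics/w2.png

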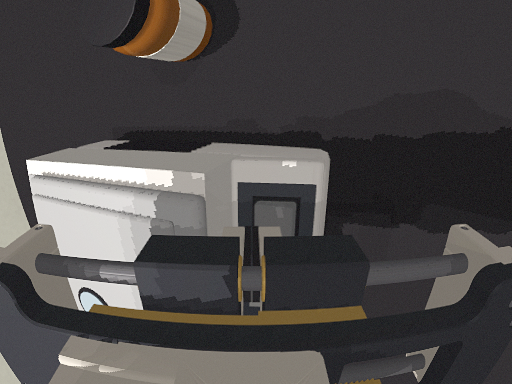

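Here the fingers are just over the key, whose exposed part is at (275,215). Joint 3 is near its limit with this tilt, so I'll reduce the tilt to 10° and go down.

Call:
servo_tool(
  deltas=[
    [1,0,1,0,-4,0,0],
    [1,0,1,0,-4,0,0],
    [1,0,1,4.9,0,0,0],
    [1,0,1,4.9,0,0,0],
    [1,0,0,0,0,0,0],
    [1,0,0,0,0,0,0],
  ],
)

```text
t: 6.73
eef_pos: [0.4665, 0.0545, 0.0967]
ee_rot: [-2.959, -0.005, -1.856]
force: [-1.0, 0.3, 0.1]
width: 0.0006
gripper_force: 0.0
```

```bash
python3 - <<'E'
from h import *
s=arm.get_state();print({k:np.round(v,3).tolist() for k,v in s.items() if k in('t','q','eef_pos','ee_rot','force','width')})
E
```

```text
{'t': 6.733, 'q': [0.655, 0.059, -0.841, 0.274, -0.584, -1.163], 'eef_pos': [0.466, 0.055, 0.097], 'ee_rot': [-2.959, -0.005, -1.856], 'force': [-0.966, 0.314, 0.054], 'width': 0.001}
```

Call:
servo_tool(
  deltas=[
    [1,0,0.4,2,0,0,0],
    [1,0,0.4,2,0,0,0],
    [1,0,0.4,2,0,0,0],
    [1,0,0.2,1,0,0,0],
    [1,0,0,0,0,0,0],
  ],
)

```text
t: 7.15
eef_pos: [0.4674, 0.0557, 0.0898]
ee_rot: [-2.96, -0.003, -1.856]
force: [0.6, 0.2, -0.0]
width: 0.0006
gripper_force: 0.0
```

Call:
servo_tool(
  deltas=[
    [1,0,0.2,1,0,0,0],
    [1,0,0.2,1,0,0,0],
    [1,0,0.2,1,0,0,0],
    [1,0,0,0,0,0,0],
  ],
)

```text
t: 7.48
eef_pos: [0.4677, 0.0559, 0.087]
ee_rot: [-2.96, -0.002, -1.856]
force: [-0.6, -0.3, 0.9]
width: 0.0005
gripper_force: 0.5
```

Call:
servo_tool(
  deltas=[
    [1,0,0.2,1,0,0,0],
    [1,0,0.2,1,0,0,0],
    [1,0,0,0,0,0,0],
  ],
)

```text
t: 7.73
eef_pos: [0.4676, 0.0559, 0.0848]
ee_rot: [-2.96, -0.002, -1.856]
force: [-0.5, 0.4, -0.8]
width: 0.0001
gripper_force: 0.0
```

Call:
servo_tool(
  deltas=[
    [1,0,0.2,1,0,0,0],
    [1,0,0.2,1,0,0,0],
    [1,0,0,0,0,0,0],
    [1,0,0,0,0,0,0],
  ],
)

```text
t: 8.07
eef_pos: [0.4677, 0.0559, 0.0837]
ee_rot: [-2.959, -0.002, -1.856]
force: [-6.0, -0.6, 15.3]
width: 0.0003
gripper_force: 7.0
```

```bash
python3 - <<'E'
from h import *
s=arm.get_state();print({k:np.round(v,3).tolist() for k,v in s.items() if k in('t','q','eef_pos','ee_rot','force','width')})
f,_=look("scene",["lid","lid_grip"],'s2.png')
a=f["color"][130:260,180:320,::-1];b=cv2.imread('pics/scene1.png')[130:260,180:320]
cv2.imwrite('pics/s2c.png',cv2.resize(np.hstack([b,a]),None,fx=2.8,fy=2.8,interpolation=cv2.INTER_CUBIC))
E
```

```text
{'t': 8.067, 'q': [0.652, 0.081, -0.862, 0.292, -0.539, -1.182], 'eef_pos': [0.468, 0.056, 0.084], 'ee_rot': [-2.959, -0.002, -1.856], 'force': [-5.962, -0.64, 15.343], 'width': 0.0}
scene lid [(0.6, [0.5986, 0.1008, 0.1423])]
scene lid_grip []
```

View pics/s2c.png

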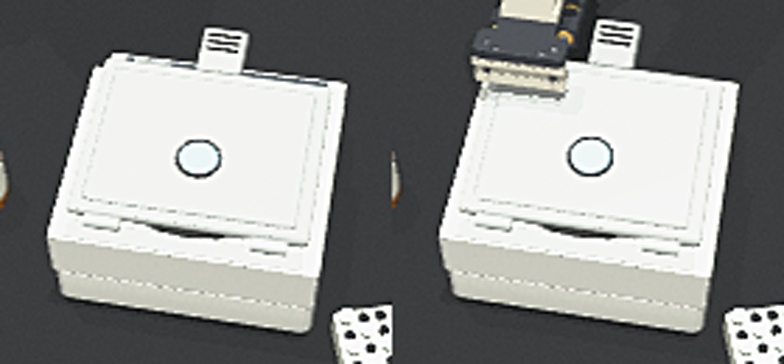

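Compared with the earlier view, the tongue has risen from row 30 to row 22 in the crop, so the lid has sprung ajar. I'll back off, turn the tool for the pinch and check again.

Call:
servo_tool(
  deltas=[
    [1,0,-0.5,-3,0,0,0],
    [1,0,-1,-6,0,0,0],
    [1,0,-3,-18,0,0,0],
    [1,0,-4,-24,0,0,0],
    [1,0,-4,-24,0,0,0],
    [1,0,-4,-24,0,0,0],
    [-1,0,0,0,-5.1,0,0],
    [-1,0,0,0,-5.1,0,0],
    [-1,0,0,0,0,0,0],
  ],
)

```text
t: 8.97
eef_pos: [0.4685, 0.058, 0.1845]
ee_rot: [-3.141, 0.001, -1.856]
force: [2.0, 0.1, 1.0]
width: 0.0149
gripper_force: 0.0
```

Call:
servo_tool(
  deltas=[
    [-1,0,0,0,0,0,6.92],
    [-1,0,0,0,0,0,6.92],
    [-1,0,0,0,0,0,6.92],
    [-1,0,0,0,0,0,6.92],
    [-1,0,0,0,0,0,6.92],
    [-1,0,0,0,0,0,6.92],
    [-1,0,0,0,0,0,6.92],
    [-1,0,0,0,0,0,6.92],
    [-1,0,0,0,0,0,6.92],
    [-1,0,0,0,0,0,6.92],
    [-1,0,0,0,0,0,6.92],
    [-1,0,0,0,0,0,6.92],
    [-1,0,0,0,0,0,6.92],
    [-1,0,0,0,0,0,0],
  ],
)

```text
t: 10.13
eef_pos: [0.4656, 0.0564, 0.1831]
ee_rot: [-3.139, 0.004, 2.851]
force: [0.4, -0.6, 0.5]
width: 0.0875
gripper_force: 0.0
```

```bash
python3 - <<'E'
from h import *
s=arm.get_state();print({k:np.round(v,3).tolist() for k,v in s.items() if k in('t','q','eef_pos','ee_rot','force','width')})
f,_=look("wrist",["lid_grip","key_top"])
im=f["color"][120:250,160:400,::-1]
cv2.imwrite('pics/w3c.png',cv2.resize(im,None,fx=3.3,fy=3.3,interpolation=cv2.INTER_CUBIC))
E
```

```text
{'t': 10.133, 'q': [0.546, 0.049, -0.494, 0.005, -1.027, -2.41], 'eef_pos': [0.466, 0.056, 0.183], 'ee_rot': [-3.139, 0.004, 2.851], 'force': [0.389, -0.636, 0.54], 'width': 0.087}
wrist lid_grip [(0.65, [0.5027, 0.0793, 0.148])]
wrist key_top [(0.64, [0.4609, 0.0588, 0.088])]
```

View pics/w3c.png

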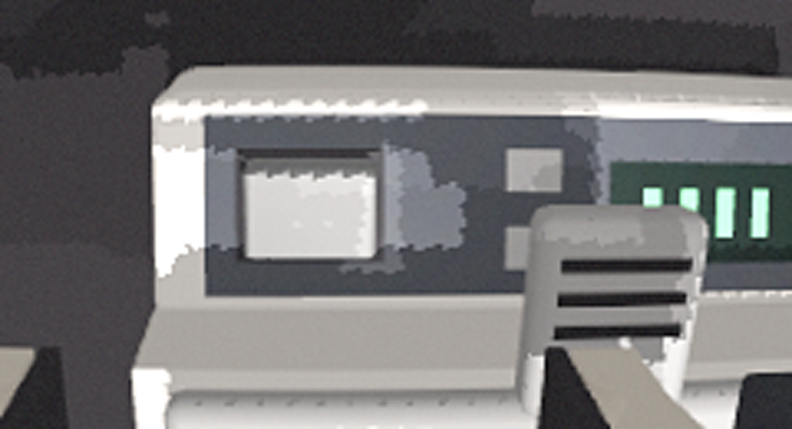

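The tongue is raised, with its front edge at crop (620,212), and the key is back up at (312,215). The lid is ajar. I'll work out the grip point.

```bash
python3 - <<'E'
from h import *
f=arm.grab_frame("wrist")
for z in(.137,.151):
  for n,u,v in(('tf',620,212),('l',705,270),('r',527,270)): print(z,n,fray(f,(160+(u+.5)/3.3-.5,120+(v+.5)/3.3-.5),z).round(4))
mx=np.array([np.cos(-.285),np.sin(-.285)]);my=np.array([-mx[1],mx[0]])
s=arm.get_state();d=np.array([.4815,.1222])-s['eef_pos'][:2];print('mx,my to grip',d@mx*1000,d@my*1000)
E
```

```text
0.137 tf [0.4664 0.1319 0.137 ]
0.137 l [0.4866 0.1503 0.137 ]
0.137 r [0.4739 0.1079 0.137 ]
0.151 tf [0.461  0.1284 0.151 ]
0.151 l [0.4798 0.1456 0.151 ]
0.151 r [0.468 0.106 0.151]
mx,my to grip -3.424868897733747 67.43358206342081
```

Call:
servo_tool(
  deltas=[
    [-1,0,22.5,0,0,0,0],
    [-1,0,22.5,0,0,0,0],
    [-1,0,22.5,0,0,0,0],
    [-1,0,0,0,0,-7,0],
    [-1,0,0,0,0,-7,0],
    [-1,0,0,0,0,0,0],
    [-1,0,0,0,0,0,0],
  ],
)

```text
t: 10.92
eef_pos: [0.4825, 0.119, 0.1815]
ee_rot: [-3.132, 0.232, 2.862]
force: [1.0, 0.7, 0.9]
width: 0.0877
gripper_force: 0.0
```

```bash
python3 - <<'E'
from h import *
s=arm.get_state();print({k:np.round(v,3).tolist() for k,v in s.items() if k in('t','q','eef_pos','ee_rot','force','width')})
Rt=R.from_euler('xyz',s['ee_rot']).as_matrix();t=np.array([.4849,.1212,.1242])-s['eef_pos'];print((Rt.T@t*1000).round(1),Rt.round(3))
f,_=look("wrist",["lid_grip"],'w4.png')
E
```

```text
{'t': 10.917, 'q': [0.797, -0.016, -0.702, 0.292, -0.803, -2.843], 'eef_pos': [0.483, 0.119, 0.182], 'ee_rot': [-3.132, 0.232, 2.862], 'force': [0.985, 0.666, 0.884], 'width': 0.088}
[11.6  3.3 56.1] [[-0.935  0.278  0.219]
 [ 0.268  0.961 -0.072]
 [-0.23  -0.009 -0.973]]
wrist lid_grip [(0.66, [0.5263, 0.115, 0.1435])]
```

View pics/w4.png

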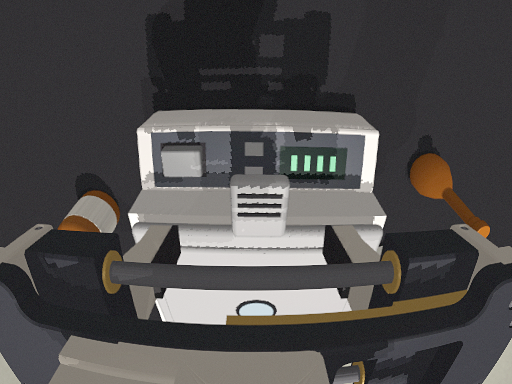

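The tongue is centred at (260,205) between the open fingers at x≈150 and x≈350. I'll ease the tilt for joint 6, go down and close.

Call:
servo_tool(
  deltas=[
    [-1,0,0,0,0,6,0],
    [-1,1.5,0.6,11.4,0,0,0],
    [-1,1.5,0.6,11.4,0,0,0],
    [-1,1.5,0.6,11.4,0,0,0],
    [-1,1.5,0.6,11.4,0,0,0],
    [-1,1.5,0.6,11.4,0,0,0],
    [-1,0,0,0,0,0,0],
    [-1,0,0,0,0,0,0],
  ],
)

```text
t: 11.68
eef_pos: [0.4871, 0.1233, 0.1261]
ee_rot: [-3.137, 0.129, 2.855]
force: [-0.1, 0.4, 0.1]
width: 0.0876
gripper_force: 0.0
```

```bash
python3 - <<'E'
from h import *
s=arm.get_state();print({k:np.round(v,3).tolist() for k,v in s.items() if k in('t','q','eef_pos','ee_rot','force','width')})
Rt=R.from_euler('xyz',s['ee_rot']).as_matrix();print('grasp pt',s['eef_pos']-.019*Rt[:,2])
E
```

```text
{'t': 11.683, 'q': [0.726, 0.106, -0.652, 0.163, -0.755, -2.7], 'eef_pos': [0.487, 0.123, 0.126], 'ee_rot': [-3.137, 0.129, 2.855], 'force': [-0.133, 0.426, 0.074], 'width': 0.088}
grasp pt [0.4848083  0.12405419 0.14489806]
```

Call:
servo_tool(
  deltas=[
    [-1,3.8,-1.5,1.8,0,0,0],
    [1,0,0,0,0,0,0],
    [1,0,0,0,0,0,0],
    [1,0,0,0,0,0,0],
    [1,0,0,0,0,0,0],
    [1,0,0,0,0,0,0],
    [1,0,0,0,0,0,0],
    [1,0,0,0,0,0,0],
    [1,0,0,0,0,0,0],
    [1,0,0,0,0,0,0],
    [1,0,0,0,0,0,0],
    [1,0,0,0,0,0,0],
    [1,0,0,0,0,0,0],
  ],
  squeeze=30,
)

```text
t: 12.77
eef_pos: [0.4828, 0.1241, 0.1236]
ee_rot: [-3.14, 0.13, 2.856]
force: [-1.0, 5.7, -1.3]
width: 0.0397
gripper_force: 30.0
```

```bash
cat > lid.py <<'E'
from h import *
mx=np.array([np.cos(-.285),np.sin(-.285),0]);my=np.array([-mx[1],mx[0],0])
def report():
    s=arm.get_state();Rt=R.from_euler('xyz',s['ee_rot']).as_matrix();g=s['eef_pos']-.019*Rt[:,2]
    tilt=np.arctan2(Rt[:,2]@mx,-Rt[2,2])
    h=np.array([.4815,.1222,.130])+.194*mx; h[2]=.124
    v=g-h; a=np.arctan2(v[2],-(v@mx))-.031
    print('t',round(s['t'],2),'q',np.round(s['q'],2),'g',g.round(4),'F',np.round(s['force'],1),'M',np.round(s['moment'],2),'w',round(s['width'],4),round(s['gripper_force'],1))
    print('tilt',np.degrees(tilt).round(2),'lid from pos deg',np.degrees(a).round(2),'radius',np.hypot(v@mx,v[2]).round(4),'lat',(v@my).round(4))
    return g,tilt,a
E
python3 -c "from lid import *;report()"
```

```text
t 12.77 q [ 0.73  0.1  -0.67  0.16 -0.74 -2.71] g [0.4804 0.1248 0.1425] F [-1.   5.7 -1.3] M [2.36 0.87 0.38] w 0.0397 30.0
tilt 7.44 lid from pos deg 3.62 radius 0.1966 lat 0.0022
```

The lid is gripped: width 39.7 mm, grip force 30 N. I'll raise it along the hinge arc, starting with 10°.

Call:
servo_tool(
  deltas=[
    [1,0,1,0,0,0,0],
    [1,-1,0,-6.65,0,2,0],
    [1,-1,0,-6.65,0,2,0],
    [1,-1,0,-6.65,0,2,0],
    [1,-1,0,-6.65,0,2,0],
    [1,-1,0,-6.65,0,2,0],
    [1,0,0,0,0,0,0],
    [1,0,0,0,0,0,0],
  ],
)

```text
t: 13.43
eef_pos: [0.4852, 0.1233, 0.1564]
ee_rot: [-3.138, -0.046, 2.853]
force: [-3.1, 6.1, -0.7]
width: 0.0395
gripper_force: 30.0
```

```bash
python3 -c "from lid import *;report()"
```

```text
t 13.43 q [ 0.61  0.16 -0.42 -0.04 -1.03 -2.45] g [0.4861 0.1231 0.1754] F [-3.1  6.1 -0.7] M [2.   0.76 0.18] w 0.0395 30.0
tilt -2.65 lid from pos deg 13.37 radius 0.1967 lat 0.0022
```

Call:
servo_tool(
  deltas=[
    [1,-1,0,-6.65,0,2,0],
    [1,-1,0,-6.65,0,2,0],
    [1,-1,0,-6.65,0,2,0],
    [1,-1,0,-6.65,0,2,0],
    [1,-1,0,-6.65,0,2,0],
    [1,-1,0,-6.65,0,2,0],
    [1,-1,0,-6.65,0,2,0],
    [1,-1,0,-6.65,0,2,0],
    [1,-1,0,-6.65,0,2,0],
    [1,-1,0,-6.65,0,2,0],
    [1,-1,0,-6.65,0,2,0],
    [1,-1,0,-6.65,0,2,0],
    [1,-1,0,-6.65,0,2,0],
    [1,-1,0,-6.65,0,2,0],
    [1,-1,0,-6.65,0,2,0],
    [1,0,0,0,0,0,0],
    [1,0,0,0,0,0,0],
  ],
)

```text
t: 14.85
eef_pos: [0.525, 0.1115, 0.247]
ee_rot: [-3.135, -0.572, 2.851]
force: [-5.8, 3.6, 5.6]
width: 0.0396
gripper_force: 30.0
```

```bash
python3 -c "from lid import *;report()"
```

```text
t 14.85 q [ 0.33  0.46  0.21 -0.32 -1.8  -2.19] g [0.5349 0.1087 0.263 ] F [-5.8  3.6  5.6] M [ 1.03  0.75 -0.39] w 0.0396 30.0
tilt -32.79 lid from pos deg 43.22 radius 0.1965 lat 0.0021
```

Call:
servo_tool(
  deltas=[
    [1,-1,0,-6.8,0,2.05,0],
    [1,-1,0,-6.8,0,2.05,0],
    [1,-1,0,-6.8,0,2.05,0],
    [1,-1,0,-6.8,0,2.05,0],
    [1,-1,0,-6.8,0,2.05,0],
    [1,-1,0,-6.8,0,2.05,0],
    [1,-1,0,-6.8,0,2.05,0],
    [1,-1,0,-6.8,0,2.05,0],
    [1,0,0,0,0,0,0],
    [1,0,0,0,0,0,0],
    [1,0,0,0,0,0,0],
    [1,0,0,0,0,0,0],
  ],
)

```text
t: 15.85
eef_pos: [0.5645, 0.0999, 0.2841]
ee_rot: [-3.132, -0.856, 2.848]
force: [-4.0, 1.2, 5.8]
width: 0.0399
gripper_force: 30.0
```

```bash
python3 - <<'E'
from lid import *
report()
look("scene",["reagent_jar","flask","tube_rack","lid_grip"],'s3.png')
f=arm.grab_frame("wrist");cv2.imwrite('pics/w5.png',f["color"][:,:,::-1])
E
```

```text
t 15.85 q [ 0.23  0.67  0.55 -0.47 -2.19 -2.22] g [0.5783 0.0959 0.2966] F [-4.   1.2  5.8] M [ 0.37 -0.27 -0.18] w 0.0399 30.0
tilt -49.06 lid from pos deg 59.72 radius 0.1964 lat 0.002
scene reagent_jar []
scene flask [(0.73, [0.6728, 0.109, 0.12]), (0.64, [0.5949, 0.3231, 0.0457])]
scene tube_rack [(0.71, [0.7424, 0.2459, 0.0311]), (0.31, [0.6661, 0.1314, 0.1764])]
scene lid_grip [(0.93, [0.66, 0.1286, 0.1785])]
```

View pics/s3.png

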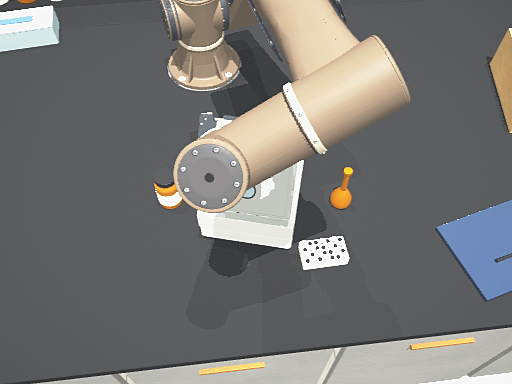

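The arm holds the lid open. The jar (168,193), flask (341,196) and rack (324,252) are where they were. Position gives a lid angle of 59.7° and tool rotation 60.2°. I'll do a short steadiness check and then hand in.

Call:
servo_tool(
  deltas=[
    [1,0,0,0,0,0,0],
    [1,0,0,0,0,0,0],
    [1,0,0,0,0,0,0],
    [1,0,0,0,0,0,0],
    [1,0,0,0,0,0,0],
    [1,0,0,0,0,0,0],
  ],
)

```text
t: 16.65
eef_pos: [0.5644, 0.0999, 0.2841]
ee_rot: [-3.132, -0.856, 2.848]
force: [-3.5, 1.6, 5.7]
width: 0.0397
gripper_force: 30.0
```

```bash
python3 -c "
from lid import *
report();print(arm.job_done())"
```

```text
t 16.65 q [ 0.23  0.66  0.55 -0.47 -2.19 -2.22] g [0.5782 0.0959 0.2965] F [-3.5  1.6  5.7] M [ 0.29 -0.32 -0.18] w 0.0397 30.0
tilt -49.06 lid from pos deg 59.69 radius 0.1964 lat 0.002
the job is handed in; nothing more can be done
None
```

I pressed the release key, the lid sprang ajar, and the job was handed in at 16.7 s with the arm still gripping the lid at about 60° (59.7° by position, 60.2° by tool rotation); the glassware and rack were not disturbed.

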